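Put the round soap into the deep pot and fold the tray away

ROBOT

A 6-joint arm with a two-finger parallel gripper is mounted at the origin on the work surface. World frame = base frame: x ahead of the robot, y to its left, z up, the work surface at z = 0. Lengths are in m, angles in rad, forces in N, time in s.
With the tool pointing down it reaches from about 0.35 to 0.775 m from the base axis. Payload 5.5 kg.
Tool frame: the origin (TCP) lies between the finger pads; the fingertips stand 19 mm ahead of it and the grasp point (between the pads) is the TCP; z points along the fingers, y is the line along which they close (so a half turn about z gives the same grasp; the last joint's range is limited). The gripper opens to 85 mm and grips with 20 to 120 N. Pads are 22 mm wide; open, the fingers measure 114 mm over their backs; the gripper's body (76 mm by 85 mm) begins 54 mm behind the grasp point. The pads swing forward as they close: fully open they stand 13 mm farther back than shut.
Start: joints at [-1.29, 0.313, 0.046, 1.304, 0, 1.431], TCP at [0.235, -0.525, 0.25] pointing down, gripper open.
Joint ranges: [-2.76, 2.76], [-0.86, 1.69], [-1.03, 1.26], [-2.2, 2.34], [-1.47, 1.5], [-3.14, 3.14]. Speed limits (rad/s): [2.57, 2.57, 3.14, 3.14, 3.14, 3.14].

INTERFACE

Orientations are given as a unit quaternion [w, x, y, z].
In Python, from workcell import env gives the robot as it stands.
- The arm moves only by the shell command python3 -m pendant 'ROWS' [FORCE]. ROWS is JSON, a list of rows, each an object with "travel": the shift along the tool's x, y, z scaled (see below), a list of three; "rot": the turn, a rotation vector about the tool's x, y, z scaled (see below), a list of three; "fingers": the opening, from -1 (shut) to 1 (fully open). In form: [{"travel": [dx, dy, dz], "rot": [wx, wy, wz], "fingers": fingers}, ...]. A call has 1 to 10 rows; each row is the pose to reach, as a shift and turn from the pose commanded when the call began, along the tool's axes at that moment; what a row does not reach only later rows make up. The controller multiplies each number of a shift by 0.12 m and each number of a turn by 60 degrees. A row lasts 1/10 s, in which the tool goes at most 50 mm and 8.59 degrees, less where a joint would pass 70% of its speed; a pose out of reach is approached as far as the arm can. A call with a number of a shift or a turn outside -1 to 1 is refused whole. A call with a gripper value outside its range is refused whole. The fingers move at their own pace and stop on an object; FORCE is the grip in N (left out, the last holds). Time passes only in rows, so rows that repeat a pose let the fingers close. It gives the time, the measured TCP pose, the force, the opening and the grip force at its end, in the units of the state.
- env.get_state(): the state, without advancing time (a new reading comes with each control period).
- env.read_camera(name): name is "scene" or "top" or "wrist"; returns (picture, depth): 384x512x3 uint8, blue, green, red; 384x512 float32, m along the optical axis (not along the pixel's ray), 0 where there is no reading.
- env.camera_model(name): a dict with "fovy" (degrees; the focal length in pixels is half the picture's height over the tangent of half this angle, whatever the lens; pixels are square), "cx", "cy" (the principal point, pixels), "rvec" (rotation vector, rad) and "tvec" (3), from world to camera coordinates, as OpenCV has them; the wrist camera has in their place "T_tool_cam" (4x4, takes a point from camera to tool coordinates, whose origin is the TCP and whose axes are the flange's). Camera axes: x right, y down, z forward; pixel columns grow to the right and rows downward; lengths in m; the calibration is good to about 2 mm. A picture is of the moment at which its call begins: read the wrist's pose just before it. camera_model takes no time and is no camera call.
- env.hand_in(): hands the job in; it is judged then, once.
Trained networks look in the newest picture that a camera, given by its name, has taken for a name from the list of things; names that differ only in an ending like _2 or _b are one class to them, and where a whole thing is asked for, a point or a joint stands for the part that bears it (a point fixed in the world has none). Each returns a list of dicts, best first, with "conf" (0 to 1); they miss things now and then, are a little off and sometimes report something else, mostly with a low value. They report only what shows in the picture. A call takes as long as a camera call. They do not tell look-alikes from the thing itself.
- env.outline_of(camera, target): "mask" (384x512 bool, what is visible of it) and "xy" ([column, row] in pixels, amid what is visible of it).
The state is a dict: "clock": time; "joint_pos": joint angles; "qvel": joint speeds; "tau": joint torques, N m; "tcp_pos": TCP position; "orientation": TCP orientation; "wrist_force": force on the tool from outside, world axes, zero at the start; "ft_torque": the same for the moment, N m; "finger_gap": finger opening in m; "grip_force": force on a finger pad.
Only numpy, scipy, OpenCV 4.12 (cv2) and the standard library are available. Lean on these libraries where they do the work, as an engineer would, in place of code of your own. Each camera call takes 0.05 s, during which the arm holds its last target. There are 200 camera calls.

TASK

Take the round soap ball off the swing-out tray and lower it gently to the bottom of the deep pot, letting go only when it is at, or within a centimetre of, the bottom. Then swing the empty tray fully home against its rack. Leave the pot and everything else standing where it is.

Things in the scene. Friction and masses are not known exactly. Their poses are not given: they have to be found in the camera images.
- soap_center (a point): Centre of the soap ball, a plain white sphere 54 mm in diameter, 85 g, resting in a low ridged square in the middle of the swing-out tray, its centre 76 mm above the counter. (The flat round cake of soap on the counter is another thing.)
- pot: Deep white round glazed pot, loose, 0.75 kg, 90 mm high, 156 mm across at the rim, inner mouth 146 mm across, walls 5 mm, inside floor 5 mm above the counter and 130 mm across. Origin: centre of its underside; z up. Its place may be swapped with the shallow dish's.
- tray (a joint): Angle of the swing-out tray about its upright hinge, rad: 0 = swung fully out, square to the rack's board; 1.5 = fully home, folded along the front of the board (end stop). Growing values turn it counter-clockwise seen from above. It stays where it is left.
- tray_hinge (a point): Point on the tray's upright hinge axis, 56 mm above the counter. Its frame turns with the tray: -x runs along the tray from hinge to free end, y towards the side to be pushed. The tray is 148 mm long (x from -160 to -12 mm) and 100 mm wide (y from -10 to +90 mm).
- tray_seat (a point): Middle of the ridged square on the tray's inside floor where the soap starts (95 mm along from the hinge). Grey plastic tray: underside 44 mm, inside floor 49 mm, ridge tops 53 mm, rim top 56 mm above the counter. Axes as the tray's.
- tray_push (a point): Point on the outer face of the tray's long side rim, 110 mm along from the hinge, 50 mm above the counter, same axes as the tray: push here along its -y axis, about the hinge, to swing the tray home.
- rack: Small grey plastic peg board standing on a foot, fixed: board 240 mm long, 10 mm thick, 200 mm high, with a nail file and a comb on its pegs. Origin: counter level, under the middle of the board's length; the board's front face is at x +30 mm, its front looks along -x, its length runs along y. The tray's hinge is at x +10, y +90 mm.
- dish: Shallow white round dish, 140 mm across and 32 mm high, same glaze as the pot; not for the soap. Origin: centre of underside.
- tumbler: White plastic tumbler, 68 mm across, 100 mm high, bystander. Origin: centre of underside.
- cream: Small closed jar, 60 mm across, 50 mm high, bystander. Origin: centre of underside.
- barsoap: Flat round cake of soap, 60 mm across, 22 mm high, bystander. Origin: centre of underside.
- nailbrush: Brush with handle lying on the counter, 160 mm long, bystander. Origin: centre of underside.
- shampoo: Clear bottle, 56 mm across, 160 mm high, bystander. Origin: centre of underside.
Mind the look-alikes: they are no part of the job. Leave any purple or yellow look-alike of the part that bears soap_center alone.

How it is judged:
By the outcome, as a careful person would: the job done as asked, in the order asked, and still so for the second after the job is handed in, with the robot touching nothing.
It also fails if it takes over 64 s, if anything falls off the work surface, if the arm or the gripper's body presses on something with over 40 N, if the wrist force passes 120 N, or if a joint passes its speed limit or range.

## Working session

There is one attempt and no reset: what is moved stays moved. The work goes in short steps, Python scripts to look and compute and a shell command to move; the robot and the scene stay as the last step left them, time stands still between calls to the robot, and variables do not carry over. Pictures are saved under pics/ and viewed, at most 10 in all, crops included, and the job is handed in when it is done.

```bash
mkdir -p pics; cat > h.py <<'E'
import numpy as np, cv2
from workcell import env
from scipy.spatial.transform import Rotation as R
def cam(n):
    m=env.camera_model(n); f=192/np.tan(np.radians(m['fovy'])/2)
    K=np.array([[f,0,m['cx']],[0,f,m['cy']],[0,0,1]])
    if 'rvec' in m:
        Rm=cv2.Rodrigues(np.array(m['rvec'],float))[0]; t=np.array(m['tvec'],float).ravel()
        Rw=Rm.T; o=-Rm.T@t
    else:
        s=env.get_state(); w,x,y,z=s['orientation']; Rt=R.from_quat([x,y,z,w]).as_matrix()
        T=np.array(m['T_tool_cam']); Rw=Rt@T[:3,:3]; o=Rt@T[:3,3]+np.array(s['tcp_pos'])
    return K,Rw,o
def ray(c,uv):
    K,Rw,o=c; d=Rw@np.linalg.inv(K)@np.array([uv[0],uv[1],1.]); return o,d
def cloud(c,depth,mask=None):
    K,Rw,o=c; ok=depth>0
    if mask is not None: ok&=mask
    v,u=np.nonzero(ok); z=depth[v,u]
    P=np.stack([(u-K[0,2])/K[0,0]*z,(v-K[1,2])/K[1,1]*z,z],1)
    return P@Rw.T+o,u,v
E
python3 - <<'E'
from h import *
ims=[]
print(env.get_state()); print(env.camera_model('wrist'))
for n in ['scene','top','wrist']:
    p,d=env.read_camera(n); c=cam(n); ims.append(p.copy())
    np.savez(f'{n}0.npz',p=p,d=d); print(n, (d>0).mean(), c[2])
    for t in ['soap_center','pot','tray','rack','dish','tumbler','cream','barsoap','nailbrush','shampoo']:
        if n=='wrist' and t not in('soap_center','pot','tray'): continue
        for r in env.outline_of(n,t)[:3]:
            if r['conf']<.25: continue
            P,_,_=cloud(c,d,r['mask'])
            print(n,t,round(r['conf'],2),np.round(r['xy']),r['mask'].sum(), np.round(np.median(P,0),3) if len(P) else '', np.round(np.percentile(P,[3,97],axis=0),3).tolist() if len(P) else '')
cv2.imwrite('pics/a.png',ims[0]);cv2.imwrite('pics/b.png',ims[1])
E
```

```text
{'clock': 0.0, 'joint_pos': array([-1.28960805e+00,  3.14010840e-01,  4.49707640e-02,  1.30363015e+00,
        2.60486777e-05,  1.43120766e+00]), 'qvel': array([-0.00242838,  0.00040688,  0.00148867,  0.00020812, -0.00068493,
        0.00158222]), 'tau': array([-4.72366410e-04, -4.80625570e+01,  2.98532438e+01,  1.91379263e-02,
       -1.60643826e-04, -3.64218948e-06]), 'tcp_pos': array([ 0.23473615, -0.52436478,  0.24939957]), 'orientation': array([-9.35522632e-04,  9.77949434e-01,  2.08839715e-01, -5.32886688e-05]), 'wrist_force': array([-0.40391701,  0.55591565,  0.03392346]), 'ft_torque': array([-0.0148268 , -0.03341918, -0.06892742]), 'grip_force': 0.0, 'finger_gap': 0.08550061964999123}
{'fovy': 59.43243835761618, 'cx': 253.9950205243768, 'cy': 190.672172297015, 'T_tool_cam': array([[ 9.40737137e-04, -9.44785396e-01, -3.27688375e-01,
         8.45202874e-02],
       [ 9.99999518e-01,  7.96614094e-04,  5.74043319e-04,
         1.32305078e-04],
       [-2.81306566e-04, -3.27688757e-01,  9.44785690e-01,
        -1.23378385e-01],
       [ 0.00000000e+00,  0.00000000e+00,  0.0000000
[... 2187 characters left out ...]
3, 0.004], [0.539, -0.348, 0.199]]
top tumbler 0.97 [187. 250.] 496 [0.414 0.157 0.036] [[0.386, 0.115, -0.0], [0.441, 0.175, 0.1]]
top cream 0.73 [199. 153.] 343 [0.696 0.116 0.048] [[0.674, 0.093, 0.01], [0.721, 0.143, 0.054]]
top barsoap 0.5 [163. 167.] 264 [0.654 0.223 0.02 ] [[0.631, 0.2, 0.013], [0.677, 0.247, 0.025]]
top nailbrush 0.63 [257. 145.] 596 [ 0.728 -0.062  0.017] [[0.707, -0.149, -0.002], [0.748, -0.002, 0.022]]
top shampoo 0.89 [394. 157.] 533 [ 0.668 -0.443  0.103] [[0.65, -0.468, 0.01], [0.696, -0.426, 0.16]]
wrist 0.9959309895833334 [ 0.31206733 -0.49048545  0.37369519]
wrist tray 0.66 [196.  21.] 4553 [ 0.324 -0.44   0.074] [[0.308, -0.456, 0.008], [0.36, -0.366, 0.2]]
```

```bash
python3 - <<'E'
import cv2
a=cv2.imread('pics/a.png')[90:384,80:400];b=cv2.imread('pics/b.png')[110:310,130:450]
cv2.imwrite('pics/c1.png',cv2.resize(a,(640,588)));cv2.imwrite('pics/c2.png',cv2.resize(b,(800,500)))
E
```

```text
(no output)
```

View pics/c1.png

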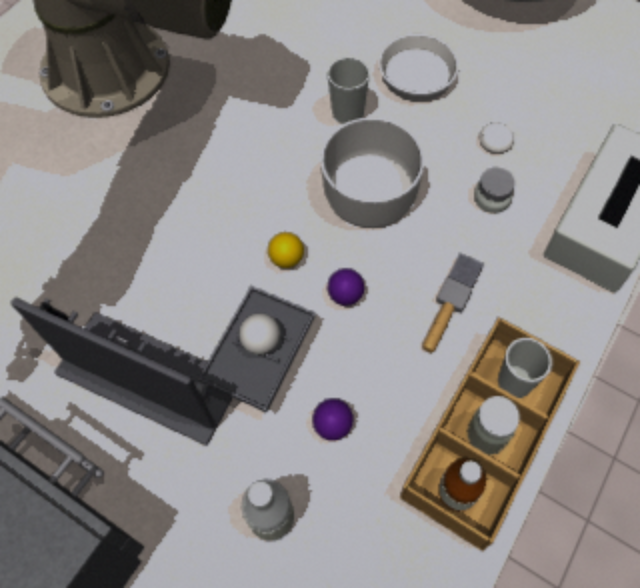

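View pics/c2.png

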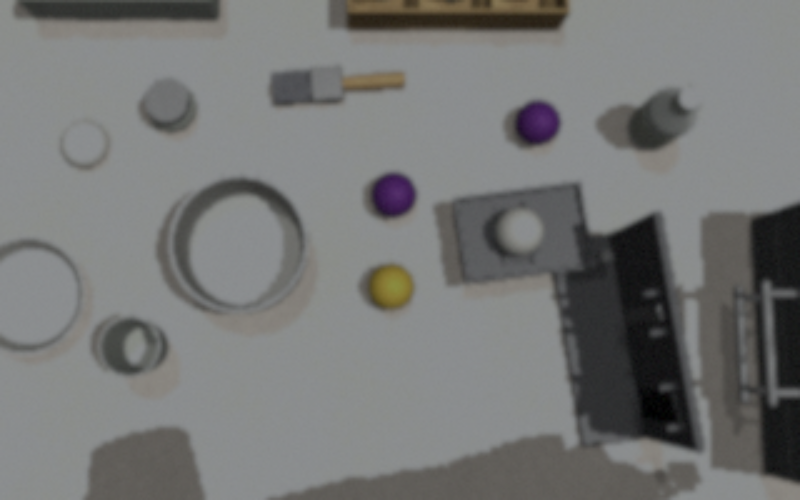

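The views show the white ball on the tray at (260,335) in c1 and (520,232) in c2. There are purple balls at (345,287) and (333,418), and a yellow one at (285,250). The pot is at (372,172) in c1, and the dish is the shallow one behind it. Next I'll do precise fits.

```bash
cat > fit.py <<'E'
from h import *
from scipy.optimize import least_squares
rays=[]
for n in ['scene','top']:
    z=np.load(f'{n}0.npz'); d=z['d'];p=z['p'];c=cam(n)
    P,u,v=cloud(c,d); col=p[v,u].astype(float)
    s=(np.hypot(P[:,0]-.546,P[:,1]+.284)<.045)&(P[:,2]>.062)&(P[:,2]<.12)
    Q=P[s]; r=least_squares(lambda x:np.linalg.norm(Q-x,axis=1)-.027,[.546,-.284,.076],loss='soft_l1',f_scale=.003)
    print(n,'ball',r.x.round(4),len(Q)); rays.append(ray(c,(u[s].mean(),v[s].mean())))
    s=(np.hypot(P[:,0]-.53,P[:,1]-.035)<.1)&(P[:,2]>.082)&(P[:,2]<.1); Q=P[s]
    r=least_squares(lambda x:np.hypot(Q[:,0]-x[0],Q[:,1]-x[1])-.0755,[.53,.035],loss='soft_l1',f_scale=.003)
    print(n,'pot rim',r.x.round(4),len(Q),Q[:,2].mean().round(4))
    s=(np.hypot(P[:,0]-.546,P[:,1]+.284)<.13)&(P[:,2]>.04)&(P[:,2]<.062)&(P[:,1]>-.372)&(P[:,0]>.47)&(P[:,0]<.62)&(col.mean(1)<110)&(np.ptp(col,axis=1)<40)
    Q=P[s]; rect=cv2.minAreaRect((Q[:,:2]*1000).astype(np.float32)); print(n,'tray',rect,cv2.boxPoints(rect).round(0).tolist(),len(Q))
    s=(P[:,0]<.6)&(P[:,0]>.28)&(P[:,1]<-.33)&(P[:,1]>-.5)&(P[:,2]>.185)&(P[:,2]<.215);Q=P[s]
    rect=cv2.minAreaRect((Q[:,:2]*1000).astype(np.float32)); print(n,'board',rect,cv2.boxPoints(rect).round(0).tolist())
A=[];b=[]
for o,dd in rays:
    dd=dd/np.linalg.norm(dd);M=np.eye(3)-np.outer(dd,dd);A.append(M);b.append(M@o)
print('tri',np.linalg.lstsq(np.vstack(A),np.hstack(b),rcond=None)[0])
E
python3 fit.py
```

```text
scene ball [ 0.5436 -0.2826  0.0756] 329
scene pot rim [0.5289 0.0285] 337 0.0879
scene tray ((541.875244140625, -268.399658203125), (100.45059204101562, 198.783935546875), 7.966085910797119) [[478.0, -177.0], [506.0, -374.0], [605.0, -360.0], [578.0, -163.0]] 1669
scene board ((431.2196960449219, -414.7746276855469), (240.0740509033203, 20.218509674072266), 7.899313926696777) [[311.0, -421.0], [314.0, -441.0], [552.0, -408.0], [549.0, -388.0]]
top ball [ 0.5444 -0.2823  0.0744] 290
top pot rim [0.5284 0.03  ] 345 0.0883
top tray ((544.5089111328125, -266.67401123046875), (110.46366119384766, 207.77525329589844), 2.531869411468506) [[485.0, -165.0], [494.0, -373.0], [604.0, -368.0], [595.0, -160.0]] 1547
top board ((430.8643493652344, -414.8673400878906), (238.834716796875, 20.093017578125), 7.451104164123535) [[311.0, -420.0], [314.0, -440.0], [551.0, -409.0], [548.0, -389.0]]
tri [ 0.54417134 -0.28269117  0.07576289]
```

```bash
cat > go.py <<'E'
import sys
from h import *
def to(x,y,z,yaw=None):
    s=env.get_state();w,a,b,c=s['orientation'];M=R.from_quat([a,b,c,w]).as_matrix()
    print('t',round(s['clock'],2),'tcp',s['tcp_pos'].round(4),'yd',M[:,1].round(3),'z',M[:,2].round(3),'F',s['wrist_force'].round(1),'gap',round(s['finger_gap'],4),'grip',round(s['grip_force'],1))
    print('travel',(M.T@(np.array([x,y,z])-s['tcp_pos'])/.12).round(3))
if __name__=='__main__': to(*map(float,sys.argv[1:]))
E
python3 -m pendant '[{"travel":[0.35,-0.1,-0.3],"rot":[0,0,0],"fingers":1},{"travel":[0.7,-0.2,-0.3],"rot":[0,0,0],"fingers":1},{"travel":[1,-0.26,-0.3],"rot":[0,0,0],"fingers":1},{"travel":[1,-0.26,-0.3],"rot":[0,0,0],"fingers":1}]' 25
python3 -m pendant '[{"travel":[0.4,-0.1,0],"rot":[0,0,0],"fingers":1},{"travel":[0.8,-0.2,0],"rot":[0,0,0],"fingers":1},{"travel":[1,-0.26,0],"rot":[0,0,0],"fingers":1},{"travel":[1,-0.26,0],"rot":[0,0,0],"fingers":1}]'
python3 go.py .544 -.2825 .2
```

```text
clock: 1.7
tcp_pos: [0.3346, -0.4449, 0.287]
orientation: [0.0, 0.977, 0.211, 0.001]
wrist_force: [-1.1, -0.3, -0.6]
finger_gap: 0.0855
grip_force: 0.0
clock: 2.1
tcp_pos: [0.4302, -0.3682, 0.2861]
orientation: [-0.0, 0.978, 0.211, 0.0]
wrist_force: [-0.6, 0.2, -1.1]
finger_gap: 0.0857
grip_force: 0.0
t 2.1 tcp [ 0.4302 -0.3682  0.2861] yd [ 0.412 -0.911 -0.   ] z [ 0.  0. -1.] F [-0.6  0.2 -1.1] gap 0.0857 grip 0.0
travel [ 1.159 -0.259  0.718]
```

```bash

python3 -m pendant '[{"travel":[0.4,-0.1,0],"rot":[0,0,0],"fingers":1},{"travel":[0.7,-0.2,0.2],"rot":[0,0,0],"fingers":1},{"travel":[0.7,-0.26,0.5],"rot":[0,0,0],"fingers":1},{"travel":[0.7,-0.26,0.5],"rot":[0,0,0],"fingers":1},{"travel":[0.7,-0.26,0.5],"rot":[0,0,0],"fingers":1}]' >/dev/null
python3 - <<'E'
from h import *
c=cam('wrist');p,d=env.read_camera('wrist');cv2.imwrite('pics/w1.png',p)
from scipy.optimize import least_squares
P,u,v=cloud(c,d);s=(np.hypot(P[:,0]-.544,P[:,1]+.2825)<.04)&(P[:,2]>.062)&(P[:,2]<.12);Q=P[s]
r=least_squares(lambda x:np.linalg.norm(Q-x,axis=1)-.027,[.546,-.284,.076],loss='soft_l1',f_scale=.003);print(r.x.round(4),len(Q))
E
python3 go.py .544 -.2825 .077
```

```text
[ 0.5433 -0.2835  0.0754] 3701
t 2.65 tcp [ 0.4921 -0.3088  0.2277] yd [ 0.407 -0.913  0.002] z [ 0.001 -0.001 -1.   ] F [ 0.4 -0.5  0.3] gap 0.0854 grip 0.0
travel [ 0.484 -0.027  1.256]
```

View pics/w1.png

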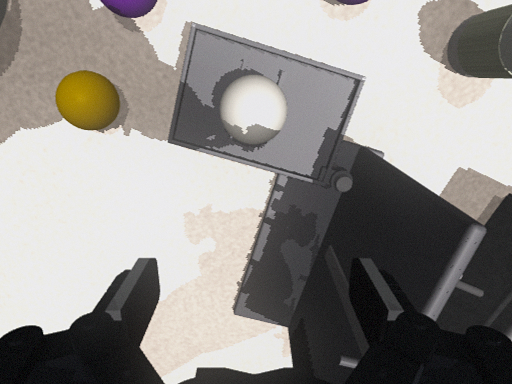

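The wrist view shows the white ball in the tray at (253,108). The tray is clear around it and the wrist fit agrees. I'll descend now.

```bash

python3 -m pendant '[{"travel":[0.35,-0.02,0],"rot":[0,0,0],"fingers":1},{"travel":[0.48,-0.02,0],"rot":[0,0,0],"fingers":1},{"travel":[0.48,-0.02,0.3],"rot":[0,0,0],"fingers":1},{"travel":[0.48,-0.02,0.6],"rot":[0,0,0],"fingers":1},{"travel":[0.48,-0.02,0.8],"rot":[0,0,0],"fingers":1},{"travel":[0.48,-0.02,0.8],"rot":[0,0,0],"fingers":1},{"travel":[0.48,-0.02,0.8],"rot":[0,0,0],"fingers":1},{"travel":[0.48,-0.02,0.8],"rot":[0,0,0],"fingers":1}]' >/dev/null
python3 go.py .5437 -.283 .077
```

```text
t 3.45 tcp [ 0.5453 -0.283   0.133 ] yd [ 0.408 -0.913  0.004] z [ 0.004 -0.003 -1.   ] F [-0.3  0.2  0.6] gap 0.085 grip 0.0
travel [-0.013 -0.007  0.467]
```

```bash

python3 -m pendant '[{"travel":[-0.01,0,0.2],"rot":[0,0,0],"fingers":1},{"travel":[-0.01,0,0.35],"rot":[0,0,0],"fingers":1},{"travel":[-0.01,0,0.46],"rot":[0,0,0],"fingers":1},{"travel":[-0.01,0,0.46],"rot":[0,0,0],"fingers":1},{"travel":[-0.01,0,0.46],"rot":[0,0,0],"fingers":0.5},{"travel":[-0.01,0,0.46],"rot":[0,0,0],"fingers":0.35},{"travel":[-0.01,0,0.46],"rot":[0,0,0],"fingers":0.2},{"travel":[-0.01,0,0.46],"rot":[0,0,0],"fingers":0},{"travel":[-0.01,0,0.46],"rot":[0,0,0],"fingers":-0.2},{"travel":[-0.01,0,0.46],"rot":[0,0,0],"fingers":-0.2}]' 25 >/dev/null
python3 go.py .5437 -.283 .077
```

```text
t 4.45 tcp [ 0.5438 -0.2824  0.0766] yd [ 0.409 -0.913  0.002] z [ 0.002 -0.002 -1.   ] F [-0.   0.2  5.7] gap 0.0528 grip 25.6
travel [-0.003  0.004 -0.004]
```

```bash

python3 -m pendant '[{"travel":[0,0,-0.1],"rot":[0,0,0],"fingers":-0.2},{"travel":[0,0,-0.3],"rot":[0,0,0],"fingers":-0.2},{"travel":[0,0,-0.6],"rot":[0,0,0],"fingers":-0.2},{"travel":[0,0,-0.9],"rot":[0,0,0],"fingers":-0.2},{"travel":[0,0,-1],"rot":[0,0,0],"fingers":-0.2},{"travel":[0,0,-1],"rot":[0,0,0],"fingers":-0.2},{"travel":[0,0,-1],"rot":[0,0,0],"fingers":-0.2}]'
python3 go.py .5286 .0293 .197
```

```text
clock: 5.15
tcp_pos: [0.5424, -0.2816, 0.194]
orientation: [-0.0, 0.978, 0.209, -0.0]
wrist_force: [-0.3, 0.4, -1.1]
finger_gap: 0.0528
grip_force: 26.5
t 5.15 tcp [ 0.5424 -0.2816  0.194 ] yd [ 0.408 -0.913 -0.001] z [-0.001  0.001 -1.   ] F [-0.3  0.4 -1.1] gap 0.0528 grip 26.5
travel [ 0.953 -2.411 -0.023]
```

Holding the ball. Next I'll carry it to above the pot.

```bash

python3 -m pendant '[{"travel":[0.1,-0.25,0],"rot":[0,0,0],"fingers":-0.2},{"travel":[0.22,-0.55,0],"rot":[0,0,0],"fingers":-0.2},{"travel":[0.34,-0.85,0],"rot":[0,0,0],"fingers":-0.2},{"travel":[0.4,-1,0],"rot":[0,0,0],"fingers":-0.2},{"travel":[0.4,-1,0],"rot":[0,0,0],"fingers":-0.2}]' >/dev/null
python3 -m pendant '[{"travel":[0.1,-0.25,0],"rot":[0,0,0],"fingers":-0.2},{"travel":[0.22,-0.55,0],"rot":[0,0,0],"fingers":-0.2},{"travel":[0.34,-0.85,0],"rot":[0,0,0],"fingers":-0.2},{"travel":[0.4,-1,0],"rot":[0,0,0],"fingers":-0.2},{"travel":[0.4,-1,0],"rot":[0,0,0],"fingers":-0.2},{"travel":[0.4,-1,0],"rot":[0,0,0],"fingers":-0.2}]' >/dev/null
python3 -m pendant '[{"travel":[0.08,-0.2,0],"rot":[0,0,0],"fingers":-0.2},{"travel":[0.15,-0.4,0],"rot":[0,0,0],"fingers":-0.2},{"travel":[0.15,-0.4,0],"rot":[0,0,0],"fingers":-0.2},{"travel":[0.15,-0.4,0],"rot":[0,0,0],"fingers":-0.2},{"travel":[0.15,-0.4,0],"rot":[0,0,0],"fingers":-0.2},{"travel":[0.15,-0.4,0],"rot":[0,0,0],"fingers":-0.2}]' >/dev/null
python3 go.py .5286 .0293 .036
python3 - <<'E'
from h import *
from scipy.optimize import least_squares
cv2.imwrite('pics/s2.png',env.read_camera('scene')[0][80:310,180:400])
c=cam('wrist');p,d=env.read_camera('wrist');cv2.imwrite('pics/w2.png',p);P,u,v=cloud(c,d)
s=(np.hypot(P[:,0]-.5286,P[:,1]-.0293)<.1)&(P[:,2]>.08)&(P[:,2]<.1)
rr=np.hypot(P[:,0]-.5286,P[:,1]-.0293);s&=rr>.06;Q=P[s]
r=least_squares(lambda x:np.hypot(Q[:,0]-x[0],Q[:,1]-x[1])-.0755,[.53,.035],loss='soft_l1',f_scale=.003);print(r.x,len(Q))
s=(rr<.06)&(P[:,2]<.03);print('floor',np.median(P[s][:,2]))
E
```

```text
t 6.85 tcp [0.5295 0.0264 0.1949] yd [ 0.407 -0.913  0.   ] z [-0. -0. -1.] F [-1.  -0.5 -0.8] gap 0.0528 grip 26.8
travel [ 0.004 -0.026  1.324]
[0.52788274 0.02908418] 4378
floor 0.00471158718557102
```

View pics/w2.png

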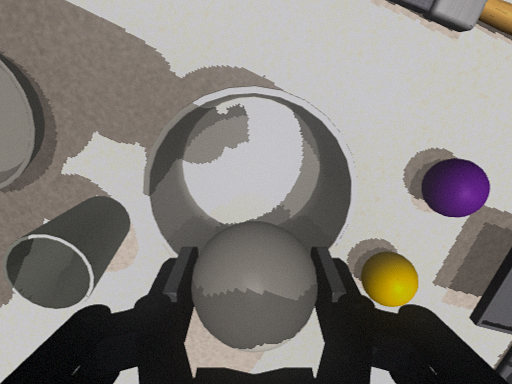

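The ball sits between the pads at (255,285) and the pot is directly below, with its rim centred at about (250,190). I'll lower it now.

```bash

python3 -m pendant '[{"travel":[0,-0.02,0.15],"rot":[0,0,0],"fingers":-0.2},{"travel":[0,-0.02,0.4],"rot":[0,0,0],"fingers":-0.2},{"travel":[0,-0.02,0.65],"rot":[0,0,0],"fingers":-0.2},{"travel":[0,-0.02,0.9],"rot":[0,0,0],"fingers":-0.2},{"travel":[0,-0.02,1],"rot":[0,0,0],"fingers":-0.2},{"travel":[0,-0.02,1],"rot":[0,0,0],"fingers":-0.2},{"travel":[0,-0.02,1],"rot":[0,0,0],"fingers":-0.2}]' >/dev/null
python3 -m pendant '[{"travel":[0,0,0.1],"rot":[0,0,0],"fingers":-0.2},{"travel":[0,0,0.2],"rot":[0,0,0],"fingers":-0.2},{"travel":[0,0,0.27],"rot":[0,0,0],"fingers":-0.2},{"travel":[0,0,0.27],"rot":[0,0,0],"fingers":-0.2},{"travel":[0,0,0.27],"rot":[0,0,0],"fingers":-0.2}]' >/dev/null
python3 go.py .5286 .0293 .034
```

```text
t 8.15 tcp [0.528  0.0298 0.0423] yd [ 0.409 -0.913 -0.   ] z [-0.001 -0.    -1.   ] F [ 0.1  0.8 -1.4] gap 0.0526 grip 26.8
travel [0.003 0.006 0.069]
```

```bash

python3 -m pendant '[{"travel":[0,0,0.015],"rot":[0,0,0],"fingers":-0.2},{"travel":[0,0,0.03],"rot":[0,0,0],"fingers":-0.2},{"travel":[0,0,0.04],"rot":[0,0,0],"fingers":-0.2},{"travel":[0,0,0.05],"rot":[0,0,0],"fingers":-0.2},{"travel":[0,0,0.05],"rot":[0,0,0],"fingers":-0.2},{"travel":[0,0,0.05],"rot":[0,0,0],"fingers":-0.2}]' >/dev/null
python3 go.py .5286 .0293 .034
```

```text
t 8.75 tcp [0.5283 0.0297 0.0367] yd [ 0.408 -0.913  0.   ] z [ 0. -0. -1.] F [ 0.4  0.2 -1.8] gap 0.0523 grip 26.8
travel [0.001 0.004 0.022]
```

```bash

python3 -m pendant '[{"travel":[0,0,0.01],"rot":[0,0,0],"fingers":-0.2},{"travel":[0,0,0.02],"rot":[0,0,0],"fingers":-0.2},{"travel":[0,0,0.02],"rot":[0,0,0],"fingers":-0.2},{"travel":[0,0,0.02],"rot":[0,0,0],"fingers":-0.2}]' >/dev/null
python3 go.py .5286 .0293 .034
```

```text
t 9.15 tcp [0.5283 0.0297 0.0342] yd [ 0.408 -0.913  0.   ] z [-0. -0. -1.] F [-0.4 -0.3 -1.7] gap 0.0523 grip 26.8
travel [0.001 0.004 0.002]
```

```bash

python3 -m pendant '[{"travel":[0,0,0.01],"rot":[0,0,0],"fingers":-0.2},{"travel":[0,0,0.015],"rot":[0,0,0],"fingers":-0.2},{"travel":[0,0,0.015],"rot":[0,0,0],"fingers":-0.2}]'
python3 -m pendant '[{"travel":[0,0,0],"rot":[0,0,0],"fingers":0.25},{"travel":[0,0,0],"rot":[0,0,0],"fingers":0.3},{"travel":[0,0,0],"rot":[0,0,0],"fingers":0.4},{"travel":[0,0,0],"rot":[0,0,0],"fingers":0.5},{"travel":[0,0,0],"rot":[0,0,0],"fingers":0.6},{"travel":[0,0,0],"rot":[0,0,0],"fingers":0.6},{"travel":[0,0,0],"rot":[0,0,0],"fingers":0.6}]'
python3 go.py .5286 .0293 .15
```

```text
clock: 9.45
tcp_pos: [0.5285, 0.0298, 0.0327]
orientation: [0.0, 0.978, 0.209, 0.0]
wrist_force: [-0.0, 0.7, 2.2]
finger_gap: 0.0527
grip_force: 27.0
clock: 10.15
tcp_pos: [0.5283, 0.0297, 0.0325]
orientation: [0.0, 0.978, 0.209, -0.0]
wrist_force: [-0.4, 0.4, 0.1]
finger_gap: 0.0683
grip_force: 0.0
t 10.15 tcp [0.5283 0.0297 0.0325] yd [ 0.408 -0.913  0.   ] z [ 0. -0. -1.] F [-0.4  0.4  0.1] gap 0.0683 grip 0.0
travel [ 0.001  0.004 -0.979]
```

The ball touched bottom before I let go: the wrist z-force rose by about 4 N. Now I'll retreat upwards.

```bash

python3 -m pendant '[{"travel":[0,0,-0.1],"rot":[0,0,0],"fingers":0.6},{"travel":[0,0,-0.3],"rot":[0,0,0],"fingers":0.6},{"travel":[0,0,-0.6],"rot":[0,0,0],"fingers":0.6},{"travel":[0,0,-1],"rot":[0,0,0],"fingers":0.6},{"travel":[0,0,-1],"rot":[0,0,0],"fingers":0.6},{"travel":[0,0,-1],"rot":[0,0,0],"fingers":-1},{"travel":[0,0,-1],"rot":[0,0,0],"fingers":-1}]' >/dev/null
python3 -m pendant '[{"travel":[0,0,-0.3],"rot":[0,0,0],"fingers":-1},{"travel":[0,0,-0.5],"rot":[0,0,0],"fingers":-1},{"travel":[0,0,-0.5],"rot":[0,0,0],"fingers":-1},{"travel":[0,0,-0.5],"rot":[0,0,0],"fingers":-1},{"travel":[0,0,-0.5],"rot":[0,0,0],"fingers":-1}]' >/dev/null
python3 - <<'E'
from h import *
from scipy.optimize import least_squares
p,d=env.read_camera('wrist');cv2.imwrite('pics/w3.png',p)
c=cam('top');p,d=env.read_camera('top');P,u,v=cloud(c,d);np.savez('top1.npz',p=p,d=d)
# tray after the grasp: corners of rim level pts
c0=P
col=p[v,u].astype(float)
s=(P[:,2]>.038)&(P[:,2]<.062)&(P[:,1]>-.36)&(P[:,1]<-.205)&(P[:,0]>.47)&(P[:,0]<.615)&(col.mean(1)<100)&(np.ptp(col,axis=1)<25)
Q=P[s];r=cv2.minAreaRect((Q[:,:2]*1000).astype(np.float32));print(r,cv2.boxPoints(r).round().tolist(),len(Q))
E
python3 go.py .5286 .0293 .15
```

```text
((545.1698608398438, -289.9517822265625), (98.68783569335938, 146.48497009277344), 7.161196708679199) [[487.0, -223.0], [505.0, -369.0], [603.0, -356.0], [585.0, -211.0]] 1702
t 11.45 tcp [0.5273 0.0298 0.2107] yd [ 0.408 -0.913 -0.002] z [-0.003  0.    -1.   ] F [-0.6  0.7  0.1] gap -0.0001 grip 0.0
travel [0.01  0.009 0.506]
```

View pics/w3.png

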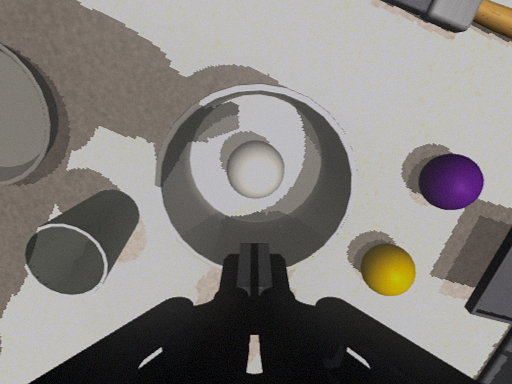

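The soap is in the pot at (256,168). The tray is still at angle 0 and its outline matches my hinge estimate of about (0.516,-0.380). Now I'll plan the push.

```bash
cat > arc.py <<'E'
import sys
from h import *
H=np.array([.516,-.380]);t=np.array([-.125,.992]);ty=np.array([.992,.125])
def p(th,r):
    c,s=np.cos(th),np.sin(th);return H+np.array([[c,-s],[s,c]])@(.11*t+(.09+r)*ty)
if __name__=='__main__':
    s=env.get_state();w,a,b,c=s['orientation'];M=R.from_quat([a,b,c,w]).as_matrix()
    r,z=float(sys.argv[1]),float(sys.argv[2])
    print(s['tcp_pos'].round(4),'F',s['wrist_force'].round(1),s['clock'].round(2) if hasattr(s['clock'],'round') else s['clock'])
    for th in map(float,sys.argv[3:]):
        q=np.r_[p(th,r),z];print(th,q.round(3),(M.T@(q-s['tcp_pos'])/.12).round(3))
E
python3 arc.py .032 .2 0
python3 -m pendant '[{"travel":[0,0.3,0],"rot":[0,0,0],"fingers":-1},{"travel":[-0.05,0.65,0],"rot":[0,0,0],"fingers":-1},{"travel":[-0.1,1,0],"rot":[0,0,0],"fingers":-1},{"travel":[-0.1,1,0],"rot":[0,0,0],"fingers":-1}]' >/dev/null
python3 -m pendant '[{"travel":[0,0.3,0],"rot":[0,0,0],"fingers":-1},{"travel":[-0.05,0.65,0],"rot":[0,0,0],"fingers":-1},{"travel":[-0.1,1,0],"rot":[0,0,0],"fingers":-1},{"travel":[-0.1,1,0],"rot":[0,0,0],"fingers":-1},{"travel":[-0.1,1,0],"rot":[0,0,0],"fingers":-1}]' >/dev/null
python3 arc.py .032 .052 0
```

```text
[0.5273 0.0298 0.2107] F [-0.6  0.7  0.1] 11.45
0.0 [ 0.623 -0.256  0.2  ] [-0.241  2.498  0.086]
[ 0.6038 -0.1992  0.211 ] F [-0.5  0.4 -0.4] 12.35
0.0 [ 0.623 -0.256  0.052] [-0.041  0.499  1.324]
```

```bash

python3 -m pendant '[{"travel":[-0.02,0.3,0],"rot":[0,0,0],"fingers":-1},{"travel":[-0.03,0.5,0],"rot":[0,0,0],"fingers":-1},{"travel":[-0.03,0.5,0],"rot":[0,0,0],"fingers":-1},{"travel":[-0.03,0.5,0.3],"rot":[0,0,0],"fingers":-1},{"travel":[-0.03,0.5,0.6],"rot":[0,0,0],"fingers":-1},{"travel":[-0.03,0.5,0.9],"rot":[0,0,0],"fingers":-1},{"travel":[-0.03,0.5,0.9],"rot":[0,0,0],"fingers":-1}]' >/dev/null
python3 arc.py .032 .052 0
```

```text
[ 0.6216 -0.251   0.0987] F [-1.2  0.3  0.1] 13.05
0.0 [ 0.623 -0.256  0.052] [-0.     0.045  0.389]
```

```bash

python3 -m pendant '[{"travel":[0,0.03,0.2],"rot":[0,0,0],"fingers":-1},{"travel":[0,0.03,0.35],"rot":[0,0,0],"fingers":-1},{"travel":[0,0.03,0.37],"rot":[0,0,0],"fingers":-1},{"travel":[0,0.03,0.37],"rot":[0,0,0],"fingers":-1},{"travel":[0,0.03,0.37],"rot":[0,0,0],"fingers":-1}]' >/dev/null
python3 arc.py .016 .052 0 .1 .2 .3 .4 .5 .6 .7
```

```text
[ 0.6281 -0.2586  0.0623] F [-0.5  0.  -0.1] 13.55
0.0 [ 0.607 -0.258  0.052] [-0.155 -0.078  0.085]
0.1 [ 0.595 -0.249  0.052] [-0.222 -0.186  0.085]
0.2 [ 0.581 -0.242  0.052] [-0.3   -0.286  0.084]
0.3 [ 0.567 -0.236  0.052] [-0.387 -0.379  0.084]
0.4 [ 0.553 -0.232  0.052] [-0.483 -0.462  0.084]
0.5 [ 0.538 -0.229  0.052] [-0.588 -0.535  0.083]
0.6 [ 0.522 -0.227  0.052] [-0.698 -0.598  0.083]
0.7 [ 0.507 -0.228  0.052] [-0.815 -0.649  0.083]
```

```bash

python3 -m pendant '[{"travel":[0,0,0],"rot":[0,0,0],"fingers":-1},{"travel":[0,0,0],"rot":[0,0,0],"fingers":-1},{"travel":[0,0,0],"rot":[0,0,0],"fingers":-1}]'
python3 arc.py .016 .052 0 .1 .2 .3 .4 .5 .6 .7
```

```text
clock: 13.85
tcp_pos: [0.6274, -0.2588, 0.0608]
orientation: [0.0, 0.978, 0.209, 0.0]
wrist_force: [0.4, -0.0, 0.5]
finger_gap: 0.0003
grip_force: 0.0
[ 0.6274 -0.2588  0.0608] F [ 0.4 -0.   0.5] 13.85
0.0 [ 0.607 -0.258  0.052] [-0.148 -0.077  0.073]
0.1 [ 0.595 -0.249  0.052] [-0.216 -0.185  0.073]
0.2 [ 0.581 -0.242  0.052] [-0.294 -0.286  0.073]
0.3 [ 0.567 -0.236  0.052] [-0.381 -0.378  0.073]
0.4 [ 0.553 -0.232  0.052] [-0.477 -0.461  0.073]
0.5 [ 0.538 -0.229  0.052] [-0.582 -0.534  0.073]
0.6 [ 0.522 -0.227  0.052] [-0.692 -0.597  0.072]
0.7 [ 0.507 -0.228  0.052] [-0.809 -0.648  0.072]
```

```bash

python3 -m pendant '[{"travel":[0,0,0.075],"rot":[0,0,0],"fingers":-1},{"travel":[-0.08,-0.04,0.075],"rot":[0,0,0],"fingers":-1},{"travel":[-0.15,-0.08,0.075],"rot":[0,0,0],"fingers":-1},{"travel":[-0.22,-0.185,0.075],"rot":[0,0,0],"fingers":-1},{"travel":[-0.29,-0.285,0.075],"rot":[0,0,0],"fingers":-1},{"travel":[-0.38,-0.38,0.075],"rot":[0,0,0],"fingers":-1},{"travel":[-0.475,-0.46,0.075],"rot":[0,0,0],"fingers":-1},{"travel":[-0.58,-0.535,0.075],"rot":[0,0,0],"fingers":-1},{"travel":[-0.58,-0.535,0.075],"rot":[0,0,0],"fingers":-1}]'
python3 arc.py .016 .052 .5 .6 .7 .8 .9 1 1.1 1.2
python3 - <<'E'
from h import *
p,d=env.read_camera('top');cv2.imwrite('pics/t2.png',cv2.resize(p[110:310,190:450],(780,600)))
E
```

```text
clock: 14.75
tcp_pos: [0.5352, -0.2276, 0.0508]
orientation: [-0.001, 0.978, 0.209, -0.001]
wrist_force: [0.5, 0.4, -0.5]
finger_gap: -0.0
grip_force: 0.0
[ 0.5352 -0.2276  0.0508] F [ 0.5  0.4 -0.5] 14.75
0.5 [ 0.538 -0.229  0.052] [ 0.014  0.017 -0.01 ]
0.6 [ 0.522 -0.227  0.052] [-0.097 -0.045 -0.01 ]
0.7 [ 0.507 -0.228  0.052] [-0.213 -0.096 -0.01 ]
0.8 [ 0.492 -0.229  0.052] [-0.335 -0.135 -0.01 ]
0.9 [ 0.477 -0.232  0.052] [-0.459 -0.162 -0.009]
1.0 [ 0.462 -0.237  0.052] [-0.585 -0.176 -0.009]
1.1 [ 0.448 -0.243  0.052] [-0.713 -0.178 -0.009]
1.2 [ 0.435 -0.25   0.052] [-0.839 -0.166 -0.009]
```

View pics/t2.png

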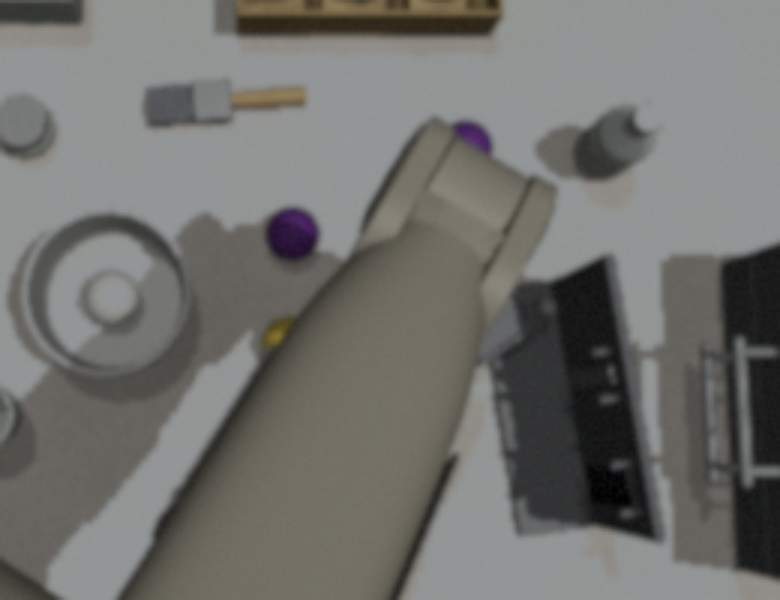

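The arm hides the middle of the view. The tray's edge at about (500,330) has turned, and the balls are undisturbed at (293,233), (472,137) and (280,333). The soap is in the pot at (110,298). I'll keep pushing.

```bash

python3 -m pendant '[{"travel":[-0.1,-0.045,0],"rot":[0,0,0],"fingers":-1},{"travel":[-0.21,-0.095,0],"rot":[0,0,0],"fingers":-1},{"travel":[-0.335,-0.135,0],"rot":[0,0,0],"fingers":-1},{"travel":[-0.46,-0.16,0],"rot":[0,0,0],"fingers":-1},{"travel":[-0.585,-0.176,0],"rot":[0,0,0],"fingers":-1},{"travel":[-0.71,-0.178,0],"rot":[0,0,0],"fingers":-1},{"travel":[-0.84,-0.166,0],"rot":[0,0,0],"fingers":-1},{"travel":[-0.84,-0.166,0],"rot":[0,0,0],"fingers":-1}]'
python3 arc.py .016 .052 1.2 1.3 1.4 1.5 1.55
```

```text
clock: 15.6
tcp_pos: [0.4356, -0.2524, 0.051]
orientation: [-0.0, 0.978, 0.208, -0.0]
wrist_force: [0.5, 0.2, 0.4]
finger_gap: 0.0002
grip_force: 0.0
[ 0.4356 -0.2524  0.051 ] F [0.5 0.2 0.4] 15.6
1.2 [ 0.435 -0.25   0.052] [ 0.003 -0.017 -0.008]
1.3 [ 0.423 -0.259  0.052] [-0.122  0.007 -0.008]
1.4 [ 0.411 -0.269  0.052] [-0.244  0.044 -0.008]
1.5 [ 0.4   -0.28   0.052] [-0.362  0.092 -0.008]
1.55 [ 0.396 -0.286  0.052] [-0.419  0.121 -0.008]
```

```bash

python3 -m pendant '[{"travel":[-0.06,0,0],"rot":[0,0,0],"fingers":-1},{"travel":[-0.12,0.01,0],"rot":[0,0,0],"fingers":-1},{"travel":[-0.18,0.03,0],"rot":[0,0,0],"fingers":-1},{"travel":[-0.24,0.045,0],"rot":[0,0,0],"fingers":-1},{"travel":[-0.3,0.07,0],"rot":[0,0,0],"fingers":-1},{"travel":[-0.36,0.09,0],"rot":[0,0,0],"fingers":-1},{"travel":[-0.36,0.09,0],"rot":[0,0,0],"fingers":-1},{"travel":[-0.36,0.09,0],"rot":[0,0,0],"fingers":-1}]'
python3 arc.py .016 .052 1.5 1.55 1.6 1.65
```

```text
clock: 16.4
tcp_pos: [0.4021, -0.2793, 0.0511]
orientation: [0.0, 0.978, 0.209, 0.0]
wrist_force: [-0.5, 0.0, 0.2]
finger_gap: 0.0003
grip_force: 0.0
[ 0.4021 -0.2793  0.0511] F [-0.5  0.   0.2] 16.4
1.5 [ 0.4   -0.28   0.052] [-0.016  0.001 -0.007]
1.55 [ 0.396 -0.286  0.052] [-0.073  0.029 -0.007]
1.6 [ 0.391 -0.292  0.052] [-0.128  0.061 -0.007]
1.65 [ 0.387 -0.299  0.052] [-0.182  0.095 -0.007]
```

```bash

python3 -m pendant '[{"travel":[-0.008,0.018,0],"rot":[0,0,0],"fingers":-1},{"travel":[-0.016,0.036,0],"rot":[0,0,0],"fingers":-1},{"travel":[-0.016,0.036,0],"rot":[0,0,0],"fingers":-1}]'
python3 -m pendant '[{"travel":[-0.008,0.018,0],"rot":[0,0,0],"fingers":-1},{"travel":[-0.008,0.018,0],"rot":[0,0,0],"fingers":-1}]'
```

```text
clock: 16.7
tcp_pos: [0.4022, -0.2837, 0.051]
orientation: [-0.0, 0.978, 0.209, -0.0]
wrist_force: [-0.0, 1.0, -0.1]
finger_gap: -0.0005
grip_force: 0.3
clock: 16.9
tcp_pos: [0.402, -0.2857, 0.0509]
orientation: [-0.001, 0.978, 0.209, -0.0]
wrist_force: [-0.9, 2.1, 0.2]
finger_gap: -0.0001
grip_force: 1.0
```

```bash

for i in 1; do python3 -m pendant '[{"travel":[-0.008,0.018,0],"rot":[0,0,0],"fingers":-1},{"travel":[-0.008,0.018,0],"rot":[0,0,0],"fingers":-1}]'; done
python3 -m pendant '[{"travel":[-0.008,0.018,0],"rot":[0,0,0],"fingers":-1},{"travel":[-0.008,0.018,0],"rot":[0,0,0],"fingers":-1}]'
```

```text
clock: 17.1
tcp_pos: [0.4019, -0.2861, 0.0508]
orientation: [-0.002, 0.978, 0.209, 0.0]
wrist_force: [-0.2, 9.6, 3.9]
finger_gap: 0.0
grip_force: 4.3
clock: 17.3
tcp_pos: [0.4019, -0.2864, 0.0507]
orientation: [-0.004, 0.978, 0.21, 0.001]
wrist_force: [1.8, 15.1, 6.8]
finger_gap: -0.0001
grip_force: 7.4
```

The tray is at its end stop: the force rises while the finger no longer advances. I'll back off, lift and check.

```bash

python3 -m pendant '[{"travel":[0.02,-0.05,0],"rot":[0,0,0],"fingers":-1},{"travel":[0.08,-0.18,0],"rot":[0,0,0],"fingers":-1},{"travel":[0.12,-0.27,0],"rot":[0,0,0],"fingers":-1},{"travel":[0.12,-0.27,-0.3],"rot":[0,0,0],"fingers":-1},{"travel":[0.12,-0.27,-0.7],"rot":[0,0,0],"fingers":-1},{"travel":[0.12,-0.27,-1],"rot":[0,0,0],"fingers":-1},{"travel":[0.12,-0.27,-1],"rot":[0,0,0],"fingers":-1},{"travel":[0.12,-0.27,-1],"rot":[0,0,0],"fingers":-1}]'
python3 -m pendant '[{"travel":[-0.4,0,-0.3],"rot":[0,0,0],"fingers":-1},{"travel":[-0.4,0,-0.6],"rot":[0,0,0],"fingers":-1},{"travel":[-0.4,0,-0.6],"rot":[0,0,0],"fingers":-1},{"travel":[-0.4,0,-0.6],"rot":[0,0,0],"fingers":-1}]'
python3 - <<'E'
from h import *
p,d=env.read_camera('wrist');q,e=env.read_camera('scene');c=cam('scene')
P,u,v=cloud(c,e);s=(P[:,2]>.046)&(P[:,2]<.062)&(P[:,0]>.3)&(P[:,0]<.57)&(P[:,1]<-.2)&(P[:,1]>-.37);Q=P[s]
r=cv2.minAreaRect((Q[:,:2]*1000).astype(np.float32));print(r,cv2.boxPoints(r).round().tolist(),len(Q))
s=(P[:,2]>.082)&(P[:,2]<.1)&(np.hypot(P[:,0]-.5286,P[:,1]-.03)<.1);print('rim',len(P[s]),((P[s].max(0)+P[s].min(0))/2).round(4))
cv2.imwrite('pics/f2.png',cv2.resize(q[90:384,80:400],(640,588)))
E
```

```text
clock: 18.1
tcp_pos: [0.4028, -0.2553, 0.172]
orientation: [0.001, 0.978, 0.209, 0.001]
wrist_force: [0.1, 0.3, -0.4]
finger_gap: -0.0
grip_force: 0.0
clock: 18.5
tcp_pos: [0.3582, -0.2749, 0.2425]
orientation: [0.0, 0.978, 0.209, 0.0]
wrist_force: [0.2, -0.0, -0.3]
finger_gap: 0.0
grip_force: 0.0
((428.47637939453125, -335.0554504394531), (149.63059997558594, 76.94373321533203), 3.1413381099700928) [[352.0, -301.0], [356.0, -378.0], [505.0, -369.0], [501.0, -293.0]] 1339
rim 332 [0.5287 0.0298 0.0879]
```

View pics/f2.png

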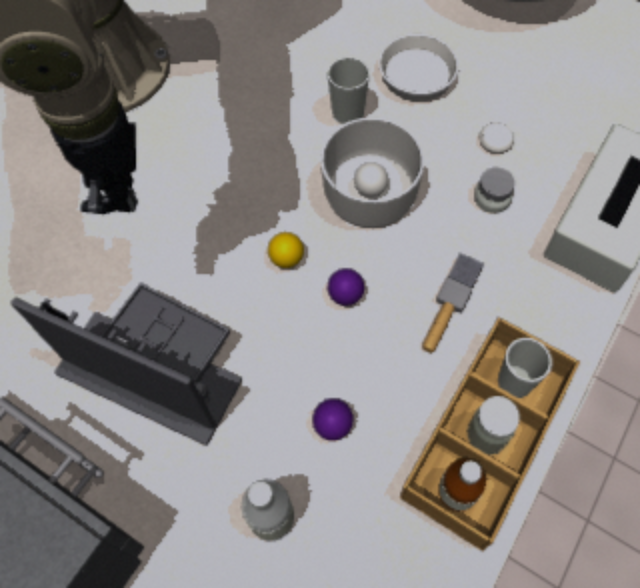

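The soap is in the pot at (370,180). The tray is folded along the rack at (165,330) with a yaw of 3.1°, against the roughly 3.5° expected at the stop. Everything else is where it was.

```bash
python3 -c "
from workcell import env;print(env.hand_in())"
```

```text
the job is handed in; nothing more can be done
None
```

The soap ball is on the bottom of the deep pot, the empty tray is fully home against its rack, nothing else moved, and the job was handed in at about 18.6 s on the robot's clock.

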